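Load one tray from a nested stack into the deck holder

ROBOT

A 7-joint arm with a two-finger parallel gripper is mounted at the origin on the work surface. World frame = base frame: x ahead of the robot, y to its left, z up, the work surface at z = 0. Lengths are in mm, angles in rad, forces in N, time in s.
With the tool pointing down it reaches from about 425 to 1025 mm from the base axis. Payload 9.4 kg.
Tool frame: the origin (TCP) lies on the mounting face of the last link; the fingertips stand 173 mm ahead of it and the grasp point (between the pads) lies 155 mm ahead of it; z points along the fingers, y is the direction in which the jaws open and shut (so a half turn about z gives the same grasp; the last joint's range is limited). The gripper opens to 85 mm and grips with 20 to 120 N. Pads are 22 mm wide; open, the fingers measure 114 mm over their backs; the gripper's body (76 mm by 85 mm) begins 54 mm behind the grasp point. The pads swing forward as they close: fully open they stand 13 mm farther back than shut.
Start: joints at [-1.27, 0.599, -0.003, 1.599, 0.002, 0.943, -0.08], TCP at [267.432, 673.873, 404.675] pointing down, gripper open.
Joint ranges: [-2.57, 2.57], [-0.35, 1.97], [-1.29, 1.29], [0.11, 2.56], [-1.05, 4.19], [0.11, 1.86], [-2.63, 2.63]. Speed limits (rad/s): [2.22, 2.22, 3.01, 3.01, 3.14, 3.14, 3.14].

INTERFACE

Orientations are given as [roll, pitch, yaw] about the fixed x, y, z axes, in that order (R = Rz(yaw) Ry(pitch) Rx(roll)).
In Python, from workcell import robot gives the robot as it stands.
- The arm moves only by the tool carry_out, never from a script. Its argument "steps" is a list of rows, each an object with "dr": the turn, a rotation vector about the tool's x, y, z normalised to -1 to 1, where 1 is 0.5 rad, a list of three; "travel": the shift along the tool's x, y, z normalised to -1 to 1, where 1 is 20 cm, a list of three; "grip": the closure, from -1 (fully open) to 1 (shut). A call has 1 to 10 rows; each row is the pose to reach, as a shift and turn from the pose measured when the call began, along the tool's axes at that moment; what a row does not reach only later rows make up. A row lasts 1/10 s, in which the tool goes at most 50 mm and 8.59 degrees, less where a joint would pass 70% of its speed; a pose out of reach is approached as far as the arm can. A call with a number of a shift or a turn outside -1 to 1 is refused whole. A call with a gripper value outside its range is refused whole. The fingers move at their own pace and stop on an object; "newtons" is the grip in N (left out, the last holds). Time passes only in rows, so rows that repeat a pose let the fingers close. It gives the time, the measured TCP pose, the force and the opening at its end, in the units of the state.
- robot.get_obs(): the state, without advancing time (a new reading comes with each control period).
- robot.capture(name): name is "scene" or "top"; returns (picture, depth): 400x640x3 uint8, red, green, blue; 400x640 float32, mm along the optical axis (not along the pixel's ray), 0 where there is no reading.
- robot.get_calibration(name): a dict with "fov_y" (degrees; the focal length in pixels is half the picture's height over the tangent of half this angle, whatever the lens; pixels are square), "cx", "cy" (the principal point, pixels), "position" and "orientation" of the camera in the world. Camera axes: x right, y down, z forward; pixel columns grow to the right and rows downward; lengths in mm; the calibration is good to about 2 mm. A picture is of the moment at which its call begins. get_calibration takes no time and is no camera call.
- robot.sign_off(): hands the job in, once; it reports no verdict.
The state is a dict: "time": time; "joint_pos": joint angles; "joint_velocities": joint speeds; "tau": joint torques, N m; "eef_pos": TCP position; "tcp_rot": TCP orientation; "wrist_force": force on the tool from outside, world axes, zero at the start; "torque": the same for the moment, N m; "gripper_width": opening from 0.0 (shut) to 1.0 (fully open).
Only numpy, scipy, OpenCV 4.12 (cv2) and the standard library are available. Lean on these libraries where they do the work, as an engineer would, in place of code of your own. Each camera call takes 0.05 s, during which the arm holds its last target.

TASK

Take just the top tray off the stack of three nested yellow trays, without dragging the next one up with it, set it upright between the rails of the metal deck holder, and push it along them until its rim is fully home against the end stop, under the overhanging lip. Leave the other yellow trays and the blue ones nested on their pads, and do not disturb the bottle, the jar or the cardboard box.

Things in the scene. Friction and masses are not known exactly. Their poses are not given: they have to be found in the camera images.
- yellow_top: Top open plastic tray of the yellow stack of three, 40 to 80 g. Rim 110 x 60 mm with a vertical skirt 10 mm deep all round; walls taper to an 85 x 35 mm foot; 40 mm high. Origin: centre of the foot's underside; x along the length, y across, z up; rim top at z = 40 mm. Both ends alike. Fingers reaching more than 16 mm below its rim touch the next tray too.
- yellow_middle: Next yellow tray, same shape and frame, must stay. Each tray sits 16 mm above the one below, on bosses, with about 1.5 mm play at the walls; a 6 mm open gap shows between one skirt's lower edge and the next rim. A tray must rise 24 mm straight up to be out of the one below.
- yellow_bottom: The lowest yellow tray, same shape and frame, standing on the yellow stack's pad; it must stay.
- yellow_pad: Fixed black pad under the yellow stack, 112 x 62 mm, its top 8 to 20 mm above the table (its lower part may be sunk in). Origin 20 mm below its top face, at its centre; the trays' x lies along its x. Steel lips 5 mm high locate the lowest tray's foot, with 3.5 to 4 mm play.
- blue_pad: Fixed black pad like the yellow one, under the stack of two blue trays.
- blue_top: Upper of the two nested blue trays, same shape and frame as the yellow ones; it must stay.
- blue_bottom: Lower blue tray, on the blue pad; it must stay.
- holder: Fixed holder: aluminium base 200 (x) x 100 (y) x 8 mm, origin under its centre; +x is the push direction. Two black rails along x (-90 to 90 mm), 46 mm apart inside, 60 outside, tops at z = 20 mm; a tray's foot stands on the base between them, length along x, either end first. At +x a dark steel stop 74 mm wide, face at x = 90 mm, with an overhanging lip; -x end open.
- home (a point): Where the tray's origin lies when it is fully home: holder x = 35 mm, y = 0, z = 8 mm (top of the base). Axes as the holder's.
- lip (a point): Middle of the lip's free lower edge: holder x = 78 mm, y = 0, z = 51 mm. The lip overhangs the stop's face by 12 mm, is 8 mm thick and 74 mm wide. The rim of a tray standing on the base (rim top at z = 48 mm) passes under it with 3 mm to spare.
- amber_bottle: Bystander: amber bottle, 64 mm across, 150 mm tall; origin at the centre of its foot.
- jar: Bystander: white jar with a blue cap, 68 mm across, 70 mm tall; origin at the centre of its foot.
- tube_box: Bystander: closed cardboard box 100 x 75 x 50 mm; origin at the centre of its underside.
Not all that is in view belongs to the job. Leave any green or pink look-alike of the yellow_bottom alone.

How it is judged (in metres and radians):
On the way:
1. the top yellow tray is lifted clear of the one below, which stays down (z of yellow_top in the frame of yellow_middle above 0.045 m and z of yellow_middle in the frame of yellow_pad below 0.041 m), for 0.2 s.
At the end, for the whole second after the job is handed in: Top yellow tray upright (0.06 rad) and at rest on the holder base (3 mm), within 4 mm of home along the rails, 6 mm across, 0.10 rad in yaw. Other yellow and blue trays still nested: each within 10 mm of its pad centre, at most 5 mm above its nested height, within 0.10 rad of upright (x of yellow_top in the frame of holder between 0.031 and 0.038 m and y of yellow_top in the frame of holder between -0.006 and 0.006 m and z of yellow_top in the frame of holder below 0.011 m and angle between yellow_top's own z axis and vertical below 0.06 rad and angle between the x axis of yellow_top and the x axis of holder, either way round below 0.1 rad and linear speed of yellow_top below 0.01 m/s and horizontal distance between each of yellow_bottom, yellow_middle and yellow_pad below 0.01 m and z of yellow_bottom in the frame of yellow_pad below 0.025 m and angle between each of yellow_bottom, yellow_middle, blue_bottom, blue_top's own z axis and vertical below 0.1 rad and z of yellow_middle in the frame of yellow_pad below 0.041 m and horizontal distance between each of blue_bottom, blue_top and blue_pad below 0.01 m and z of blue_bottom in the frame of blue_pad below 0.025 m and z of blue_top in the frame of blue_pad below 0.041 m); the robot touches nothing.
It fails at once if the second yellow tray is dragged up more than 10 mm (z of yellow_middle in the frame of yellow_pad above 0.046 m).
It fails at once if a blue tray is moved more than 15 mm (distance of any of blue_top, blue_bottom from where it was at the start of the episode above 0.015 m).
It fails at once if the bottle, jar or cardboard box is moved more than 20 mm (distance of any of amber_bottle, jar, tube_box from where it was at the start of the episode above 0.02 m).
It also fails if it takes over 51 s, if anything falls off the work surface, if the arm or the gripper's body presses on something with over 40 N, if the wrist force passes 120 N, or if a joint passes its speed limit or range.

## Working session

There is one attempt and no reset: what is moved stays moved. The work goes in short steps, Python scripts to look and compute and a tool call to move; the robot and the scene stay as the last step left them, time stands still between calls to the robot, and variables do not carry over. Pictures are saved under pics/ and viewed, and the job is handed in when it is done.

Besides the shell and the picture viewer there is one more tool, called after "Request:" as name(argument=value, ...), one argument or row to a line, values as JSON. carry_out: Moves the arm, as the interface text tells. Its arguments: {"type":"object","properties":{"steps":{"type":"array"},"newtons":{"type":"number"}},"required":["steps"]}

```bash
mkdir -p pics; ls
python3 - <<'E'
from workcell import robot
import cv2,numpy as np
print(robot.get_obs())
for n in("scene","top"):
    p,d=robot.capture(n); print(n,robot.get_calibration(n)); cv2.imwrite(f"pics/{n}0.png",p[:,:,::-1]); np.save(f"pics/{n}0d.npy",d); print((d>0).mean())
E
```

```text
pics
{'time': 0.0, 'joint_pos': array([-1.26969127,  0.60010506, -0.00251517,  1.60009735,  0.00182428,
        0.94288406, -0.07980283]), 'joint_velocities': array([ 3.34248423e-04,  7.95315754e-04,  8.26672993e-04,  4.32845499e-04,
       -7.89273478e-04,  4.97085124e-04, -8.27562136e-05]), 'tau': array([-1.74628069e-03, -7.76437783e+01,  1.56451620e+00, -2.58009928e+01,
        1.24057711e-02,  8.89886229e-03, -4.72642341e-05]), 'eef_pos': array([267.37742035, 673.69210306, 403.84327907]), 'tcp_rot': array([-3.14011013e+00,  1.73057080e-04,  2.76383444e+00]), 'wrist_force': array([-0.12831461,  0.78887344,  0.79282938]), 'torque': array([ 0.0199453 ,  0.01192798, -0.05578704]), 'gripper_width': 1.0012598338987222}
scene {'fov_y': 50.678740492873324, 'cx': 322.21085427024167, 'cy': 199.51025040784015, 'position': array([972.05968013, 765.08365617, 697.08447514]), 'orientation': array([-2.16668963,  0.01617261,  2.57356351])}
0.9959765625
top {'fov_y': 42.76057773143715, 'cx': 312.95528369152316, 'cy': 209.20606501705495, 'position': array([ 263.83436688,  -20.34307434, 1344.02796743]), 'orientation': array([-2.97672871,  0.0061012 , -1.59698637])}
0.99604296875
```

View pics/scene0.png

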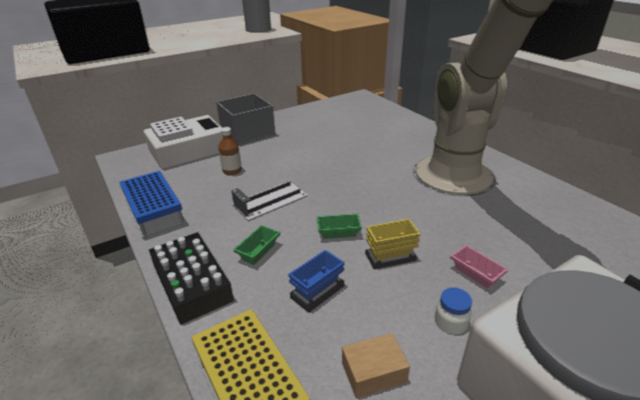

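View pics/top0.png

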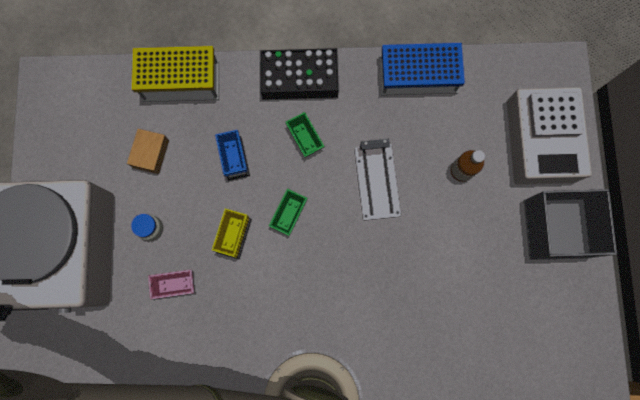

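The only yellow tray stack is at scene (393,240) / top (231,232). The yellow rack at top (174,70) has holes and isn't a tray. The green trays are at top (304,135) and (288,212), the pink one at (172,285). The holder is at top (378,180) with its stop at the upper end, (374,145). Next I'll measure and look at enlarged crops.

```bash
cat > h.py <<'E'
import numpy as np,cv2
from scipy.spatial.transform import Rotation as R
from workcell import robot
def cam(n):
    c=robot.get_calibration(n); f=200/np.tan(np.radians(c['fov_y']/2))
    return f,c['cx'],c['cy'],np.array(c['position']),R.from_euler('xyz',c['orientation']).as_matrix()
def ray(n,uv):
    f,cx,cy,p,M=cam(n); uv=np.atleast_2d(uv).astype(float)
    d=np.c_[(uv[:,0]-cx)/f,(uv[:,1]-cy)/f,np.ones(len(uv))]@M.T
    return p,d
def onplane(n,uv,z):
    p,d=ray(n,uv); return p+d*((z-p[2])/d[:,2])[:,None]
def proj(n,P):
    f,cx,cy,p,M=cam(n); q=(np.atleast_2d(P)-p)@M; return np.c_[cx+f*q[:,0]/q[:,2],cy+f*q[:,1]/q[:,2]]
def cloud(n,d):
    v,u=np.mgrid[0:400,0:640]; p,r=ray(n,np.c_[u.ravel(),v.ravel()]); 
    return (p+r*d.ravel()[:,None]).reshape(400,640,3)
E
python3 - <<'E'
from h import *
for n,rois in (("scene",dict(y=(350,205,90,70),h=(220,170,100,60))),("top",dict(y=(195,190,80,80),h=(340,120,80,115)))):
    im=cv2.imread(f"pics/{n}0.png"); C=cloud(n,np.load(f"pics/{n}0d.npy"))
    print(n,"table z",np.median(C[300:330,330:345,2]) if n=="top" else np.median(C[290:320,400:420,2]))
    hsv=cv2.cvtColor(im,cv2.COLOR_BGR2HSV)
    for k,(x,y,w,h) in rois.items():
        cv2.imwrite(f"pics/crop_{n}_{k}.png",cv2.resize(im[y:y+h,x:x+w],None,fx=5,fy=5,interpolation=cv2.INTER_CUBIC))
    for nm,lo,hi,(x,y,w,h) in (("yel",(20,110,60),(35,255,255),rois['y']),("blue",(100,120,50),(125,255,255),(275,240,80,70) if n=="scene" else (205,120,50,65))):
        m=np.zeros((400,640),bool); m[y:y+h,x:x+w]=cv2.inRange(hsv,lo,hi)[y:y+h,x:x+w]>0
        P=C[m]; z=P[:,2]; print(nm,m.sum(),"z pct",np.percentile(z,[1,10,50,90,97,99]).round(1))
        t=np.percentile(z,97); Q=P[z>t-6]; r=cv2.minAreaRect(Q[:,:2].astype(np.float32)); print("rim",r, np.median(Q[:,2]))
E
```

```text
scene table z -0.4904167051107038
yel 1584 z pct [16.8 34.1 64.4 82.  83.7 84.6]
rim ((661.1612548828125, 481.57635498046875), (832.9727172851562, 119.55496215820312), 50.529361724853516) 81.74377582303515
blue 1506 z pct [24.2 34.8 55.9 71.4 72.6 73.8]
rim ((809.2045288085938, 439.3572692871094), (719.5341186523438, 112.91070556640625), 54.517845153808594) 70.67174064826702
top table z -0.22299609761921602
yel 1171 z pct [11.2 44.7 61.3 84.  86.4 88.5]
rim ((375.6460876464844, 89.58869171142578), (292.27398681640625, 113.68079376220703), 65.76795196533203) 83.77028501896189
blue 1018 z pct [17.1 32.8 50.8 72.  75.  77. ]
rim ((466.7748107910156, 115.46846771240234), (482.1448974609375, 77.81204223632812), 24.623422622680664) 71.83295773392547
```

View crops.

View pics/crop_scene_y.png

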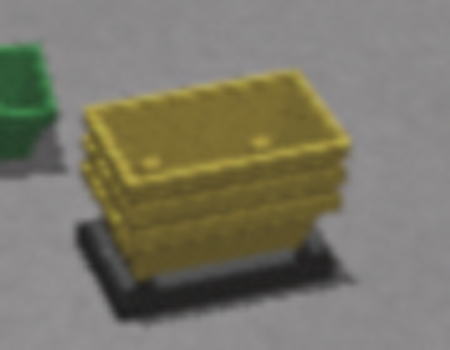

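View pics/crop_top_y.png

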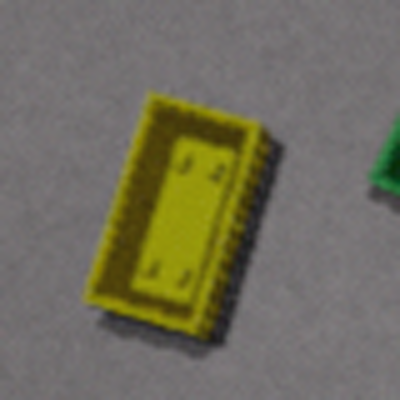

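View pics/crop_top_h.png

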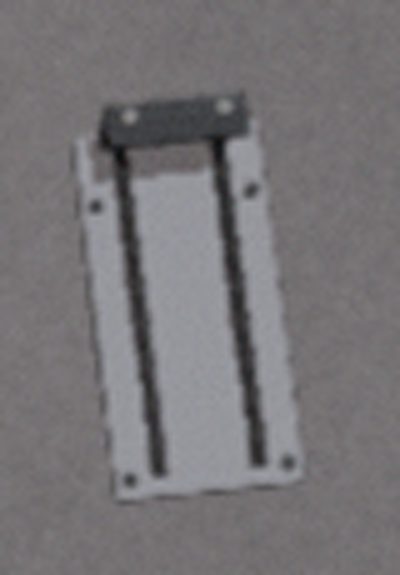

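View pics/crop_scene_h.png

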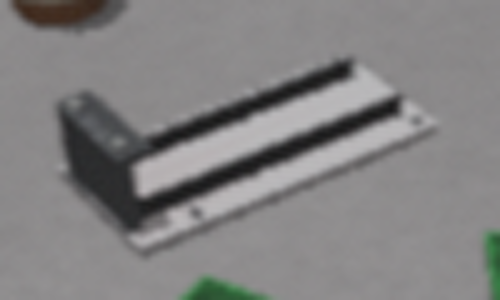

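Run:
```python
from h import *
T=np.array([(150,95),(265,122),(197,330),(88,300)])/5-0.4+[195,190]
S=np.array([(88,108),(300,70),(350,145),(132,183)])/5-0.4+[350,205]
print("T",onplane("top",T,83).round(1)); print("S",onplane("scene",S,83).round(1))
a=onplane("top",T,83)[:,:2]
s=onplane("scene",S,83)[:,:2]
for i in range(4):
    j=np.argmin(((s-a[i])**2).sum(1))
    p,d=ray("top",T[i]);q,e=ray("scene",S[j]);d=d[0];e=e[0]
    A=np.c_[d,-e];t=np.linalg.lstsq(A,q-p,rcond=None)[0];print(i,j,(p+d*t[0]).round(1),(q+e*t[1]).round(1))
for n,c in(("T",a),("S",s)):
    print(n,c.mean(0),cv2.minAreaRect(c.astype(np.float32)))
# clean depth
for n,(x,y,w,h) in (("scene",(350,205,90,70)),("top",(195,190,80,80))):
    im=cv2.imread(f"pics/{n}0.png");C=cloud(n,np.load(f"pics/{n}0d.npy"));hsv=cv2.cvtColor(im,cv2.COLOR_BGR2HSV)
    m=np.zeros((400,640),bool); m[y:y+h,x:x+w]=cv2.inRange(hsv,(20,110,60),(35,255,255))[y:y+h,x:x+w]>0
    Q=C[m];Q=Q[(Q[:,2]>79)&(Q[:,2]<90)];r=cv2.minAreaRect(Q[:,:2].astype(np.float32));print(n,len(Q),r)
# holder from top
im=cv2.imread("pics/top0.png");C=cloud("top",np.load("pics/top0d.npy"))
H=np.array([(118,500),(302,480),(78,140),(260,120)])/5-0.4+[340,120]
print("holder corners z8",onplane("top",H,8).round(1))
Hs=np.array([(437,125),(143,254)])/5-0.4+[220,170]
print("scene corners",onplane("scene",Hs,8).round(1))
```

```text
T [[481.3 203.1  83. ]
 [466.1 145.5  83. ]
 [363.1 179.6  83. ]
 [379.3 233.6  83. ]]
S [[465.4 150.4  83. ]
 [362.1 183.4  83. ]
 [382.3 239.2  83. ]
 [482.6 205.1  83. ]]
0 3 [481.6 203.4  81.4] [481.3 203.7  81.4]
1 0 [466.4 145.8  81. ] [463.6 148.2  80.8]
2 1 [363.2 179.9  81.5] [360.9 182.1  81.7]
3 2 [379.7 234.4  78.8] [378.4 235.7  78.9]
T [422.44399554 190.47028054] ((422.7344665527344, 189.69398498535156), (59.53813171386719, 108.47077178955078), 73.22183227539062)
S [423.11183936 194.52943419] ((422.80023193359375, 195.14395141601562), (59.36905288696289, 108.38387298583984), 72.28001403808594)
scene 298 ((424.32275390625, 194.177490234375), (63.13731002807617, 109.36429595947266), 71.89120483398438)
top 286 ((421.865966796875, 192.36441040039062), (59.900638580322266, 110.14055633544922), 71.98112487792969)
holder corners z8 [[ 454.8 -149.9    8. ]
 [ 462.9 -247.5    8. ]
 [ 652.  -136.6    8. ]
 [ 660.4 -235.5    8. ]]
scene corners [[ 458.2 -144.6    8. ]
 [ 656.5 -124.7    8. ]]
```

The crops confirm the target, three yellow skirts on a black pad. Corners triangulated from both views put the rim at z≈81–83 and 109×60 mm, which fits. I'll refine the holder with a contour fit.

Run:
```python
from h import *
out={}
for n,(x,y,w,h) in(("top",(345,130,65,100)),("scene",(225,175,90,50))):
    im=cv2.imread(f"pics/{n}0.png");g=cv2.cvtColor(im,cv2.COLOR_BGR2GRAY);C=cloud(n,np.load(f"pics/{n}0d.npy"))
    big=cv2.resize(g[y:y+h,x:x+w],None,fx=8,fy=8,interpolation=cv2.INTER_CUBIC)
    m=(big>(cv2.threshold(big[big>90],0,255,cv2.THRESH_OTSU)[0])).astype(np.uint8)
    print(n,cv2.threshold(big[big>90],0,255,cv2.THRESH_OTSU)[0])
    cv2.imwrite(f"pics/hm_{n}.png",m*255)
    v,u=np.nonzero(m); uv=np.c_[u,v]/8-0.44+[x,y]; P=onplane(n,uv,8)[:,:2]
    k,l,s,_=cv2.connectedComponentsWithStats(m)
    P=onplane(n,uv[s[:,4][l[v,u]]>800],8)[:,:2]
    r=cv2.minAreaRect(P.astype(np.float32));print(n,r,cv2.boxPoints(r).round(1).tolist())
    # rail tops / stop top by depth
    sub=C[y:y+h,x:x+w].reshape(-1,3); 
    q=sub[(sub[:,2]>52)&(sub[:,2]<70)];print("stop/lip",len(q),cv2.minAreaRect(q[:,:2].astype(np.float32)),np.median(q[:,2]))
    q=sub[(sub[:,2]>15)&(sub[:,2]<23)];print("rails",len(q),q.mean(0).round(1))
    q=sub[(sub[:,2]>4)&(sub[:,2]<12)];print("base",len(q),cv2.minAreaRect(q[:,:2].astype(np.float32)),np.median(q[:,2]))
```

```text
top 131.0
top ((557.9620361328125, -191.7606201171875), (199.1697540283203, 100.93075561523438), 4.333878993988037) [[454.79998779296875, -149.0], [462.5, -249.60000610351562], [661.0999755859375, -234.60000610351562], [653.4000244140625, -133.89999389648438]]
stop/lip 248 ((646.1980590820312, -183.2774200439453), (23.419240951538086, 74.19280242919922), 4.729038238525391) 58.45160265656318
rails 326 [ 554.3 -188.8   18.9]
base 2106 ((564.6663818359375, -192.16639709472656), (171.28961181640625, 275.65411376953125), 86.87732696533203) 7.5619714393210415
scene 156.0
scene ((557.85546875, -175.11770629882812), (202.81378173828125, 79.98722076416016), 7.649755001068115) [[452.0, -149.0], [462.70001220703125, -228.3000030517578], [663.7000122070312, -201.3000030517578], [653.0, -122.0]]
stop/lip 147 ((648.1551513671875, -181.43411254882812), (22.692087173461914, 77.9687728881836), 3.3461358547210693) 58.161222939424306
rails 279 [ 564.4 -182.7   18.4]
base 851 ((550.0018920898438, -167.78598022460938), (219.69302368164062, 214.73001098632812), 28.26058578491211) 7.4211039120365285
```

Run:
```python
import cv2,numpy as np
a=cv2.imread('pics/hm_top.png');b=cv2.imread('pics/hm_scene.png');b=cv2.resize(b,None,fx=.38,fy=.38);a=cv2.resize(a,None,fx=.7,fy=.7)
o=np.zeros((600,800,3),np.uint8);o[:a.shape[0],:a.shape[1]]=a;o[:b.shape[0],400:400+b.shape[1]]=b
cv2.imwrite('pics/hm.png',o)
```

```text
(no output)
```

View pics/hm.png

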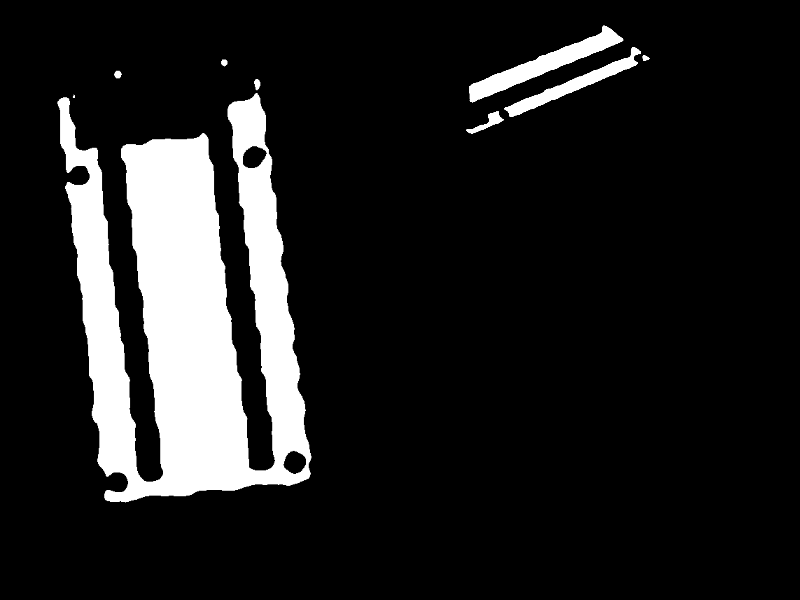

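Top view gives holder centre (558,-191.8), yaw 0.076 and size 199×101 mm, so it fits. The scene camera reads about 4 mm higher in y on both objects, so I'll average: tray ≈(422.5,192), holder y≈-190. Now I'll approach.

```bash
cat >> h.py <<'E'
def plan(pos,yaw):
    o=robot.get_obs(); Rm=R.from_euler('xyz',o['tcp_rot'])
    t=Rm.inv().apply(np.array(pos)-o['eef_pos'])/200
    dr=(Rm.inv()*R.from_euler('xyz',[np.pi,0,yaw])).as_rotvec()/0.5
    print("t",round(o['time'],2),"pos",o['eef_pos'].round(1),"rpy",o['tcp_rot'].round(3),"F",o['wrist_force'].round(1),"w",round(o['gripper_width'],3),"q",o['joint_pos'].round(2))
    print("travel",t.round(3),"dr",dr.round(3))
E
python3 -c "
from h import *
plan([422.5,192,330],2.83)"
```

```text
t 0.1 pos [267.4 673.7 403.9] rpy [-3.14   0.     2.764] F [ 0.  -0.3 -0.1] w 0.997 q [-1.27  0.6  -0.    1.6   0.    0.94 -0.08]
travel [-1.609 -1.952  0.372] dr [-0.003  0.    -0.132]
```

Request:
carry_out(
  steps=[
    {"travel": [-0.2,-0.2,0],"dr": [0,0,-0.03],"grip": -0.7},
    {"travel": [-0.4,-0.5,0],"dr": [0,0,-0.06],"grip": -0.7},
    {"travel": [-0.6,-0.75,0],"dr": [0,0,-0.1],"grip": -0.7},
    {"travel": [-0.8,-0.98,0],"dr": [0,0,-0.13],"grip": -0.7},
    {"travel": [-0.8,-0.98,0],"dr": [0,0,-0.13],"grip": -0.7},
    {"travel": [-0.8,-0.98,0],"dr": [0,0,-0.13],"grip": -0.7},
    {"travel": [-0.8,-0.98,0],"dr": [0,0,-0.13],"grip": -0.7},
  ],
  newtons=40,
)

```text
time: 0.8
eef_pos: [344.5, 431.2, 404.5]
tcp_rot: [-3.14, 0.0, 2.826]
wrist_force: [-0.1, 0.3, 0.3]
gripper_width: 0.85
```

```bash
python3 -c "
from h import *
plan([422.5,192,330],2.83)"
```

```text
t 0.8 pos [344.5 431.2 404.5] rpy [-3.14   0.     2.826] F [-0.1  0.3  0.3] w 0.85 q [-0.98  0.39 -0.03  2.    0.02  0.75  0.24]
travel [-0.742 -1.016  0.374] dr [-0.003  0.    -0.008]
```

Request:
carry_out(
  steps=[
    {"travel": [-0.2,-0.25,0.1],"dr": [0,0,0],"grip": -0.7},
    {"travel": [-0.4,-0.5,0.2],"dr": [0,0,0],"grip": -0.7},
    {"travel": [-0.6,-0.75,0.3],"dr": [0,0,0],"grip": -0.7},
    {"travel": [-0.74,-1.0,0.37],"dr": [0,0,0],"grip": -0.7},
    {"travel": [-0.74,-1.0,0.37],"dr": [0,0,0],"grip": -0.7},
    {"travel": [-0.74,-1.0,0.37],"dr": [0,0,0],"grip": -0.7},
    {"travel": [-0.74,-1.0,0.37],"dr": [0,0,0],"grip": -0.7},
    {"travel": [-0.74,-1.0,0.37],"dr": [0,0,0],"grip": -0.7},
  ],
)

```text
time: 1.6
eef_pos: [423.3, 197.1, 330.9]
tcp_rot: [-3.141, 0.0, 2.828]
wrist_force: [0.2, 0.5, 0.5]
gripper_width: 0.849
```

```bash
python3 -c "
from h import *
plan([422.5,192,330],2.83)
for n,(x,y,w,h) in (('scene',(330,140,130,140)),('top',(170,150,130,120))):
    p,d=robot.capture(n);np.save(f'pics/{n}1d.npy',d);cv2.imwrite(f'pics/{n}1.png',p[:,:,::-1])
    o=robot.get_obs()
    cv2.imwrite(f'pics/{n}1c.png',cv2.resize(p[y:y+h,x:x+w,::-1],None,fx=4,fy=4,interpolation=cv2.INTER_CUBIC))
# expected tips
    yaw=o['tcp_rot'][2];M=R.from_euler('xyz',o['tcp_rot']).as_matrix()
    for s in(-1,1): print(n,proj(n,o['eef_pos']+M@np.array([0,s*36,173])).round(1))
"
```

```text
t 1.6 pos [423.3 197.1 330.9] rpy [-3.141  0.     2.828] F [0.2 0.5 0.5] w 0.849 q [-0.54  0.41 -0.03  2.25  0.02  0.48  0.67]
travel [-0.004 -0.026  0.004] dr [-0.     0.    -0.004]
scene [[390.5 195.3]]
scene [[403.2 213. ]]
top [[235.9 232.1]]
top [[206.7 223.5]]
```

View pics/scene1c.png

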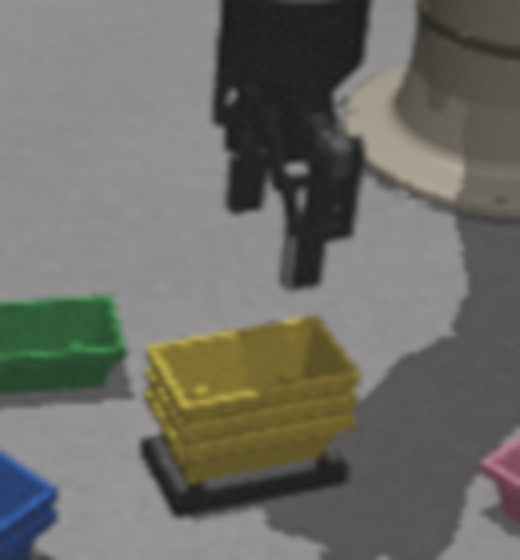

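View pics/top1c.png

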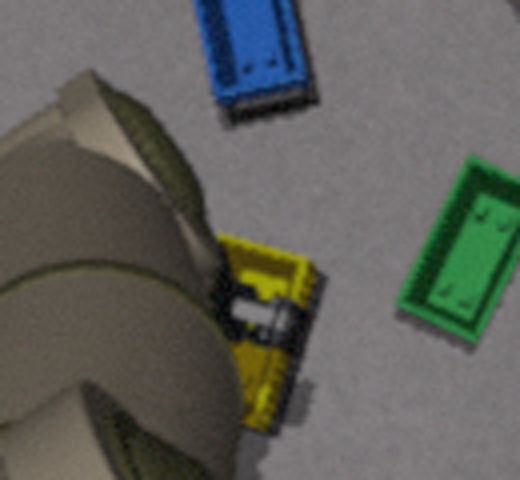

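Run:
```python
from h import *
o=robot.get_obs();M=R.from_euler('xyz',o['tcp_rot']).as_matrix()
C=cloud("scene",np.load("pics/scene1d.npy"));im=cv2.imread("pics/scene1.png")
g=im.max(2)
for nm,(x0,y0,x1,y1) in(("L",(385,175,398,196)),("R",(398,195,414,215))):
    P=C[y0:y1,x0:x1].reshape(-1,3);gg=g[y0:y1,x0:x1].ravel()
    P=P[(P[:,2]>110)&(np.linalg.norm(P[:,:2]-o['eef_pos'][:2],axis=1)<90)]
    T=(P-o['eef_pos'])@M
    print(nm,len(P),"tool z pct",np.percentile(T[:,2],[50,90,95,98,100]).round(1),"tip x,y ranges",np.percentile(T[T[:,2]>140][:,:2],[3,50,97],axis=0).round(1).tolist())
C=cloud("top",np.load("pics/top1d.npy"));im=cv2.imread("pics/top1.png")
```

```text
L 192 tool z pct [139.6 159.3 162.  164.4 165.6] tip x,y ranges [[-10.3, -40.9], [-0.9, -35.1], [11.8, -32.4]]
R 199 tool z pct [137.5 156.9 161.  163.8 164.9] tip x,y ranges [[-10.7, 38.8], [-5.1, 48.0], [7.3, 52.3]]
```

Measured by the scene camera, the tips lie about 165 mm ahead of the TCP at this opening, so about 168 once closed to 60 mm. The camera's y bias there is only about +1 mm, so I'll take the tray at y≈193. A TCP z of 239 puts the closed tips about 12 mm below the rim.

```bash
python3 -c "
from h import *
plan([422.5,193,255],2.83)"
```

```text
t 1.7 pos [423.  197.4 331.1] rpy [3.142e+00 1.000e-03 2.829e+00] F [-0.   0.2  0.1] w 0.853 q [-0.54  0.41 -0.03  2.25  0.02  0.48  0.67]
travel [-0.004 -0.022  0.38 ] dr [ 0.     0.001 -0.001]
```

Request:
carry_out(
  steps=[
    {"travel": [-0.004,-0.022,0.1],"dr": [0,0,0],"grip": -0.7},
    {"travel": [-0.004,-0.022,0.25],"dr": [0,0,0],"grip": -0.7},
    {"travel": [-0.004,-0.022,0.36],"dr": [0,0,0],"grip": -0.7},
    {"travel": [-0.004,-0.022,0.38],"dr": [0,0,0],"grip": -0.7},
    {"travel": [-0.004,-0.022,0.38],"dr": [0,0,0],"grip": -0.7},
    {"travel": [-0.004,-0.022,0.38],"dr": [0,0,0],"grip": -0.7},
  ],
)

```text
time: 2.3
eef_pos: [422.5, 193.8, 255.9]
tcp_rot: [3.141, 0.001, 2.83]
wrist_force: [-0.3, -0.5, -0.3]
gripper_width: 0.848
```

```bash
python3 -c "
from h import *
plan([422.5,193,239],2.83)
for n,(x,y,w,h) in (('scene',(340,160,110,120)),):
    p,d=robot.capture(n);np.save(f'pics/{n}2d.npy',d);cv2.imwrite(f'pics/{n}2.png',p[:,:,::-1])
    cv2.imwrite(f'pics/{n}2c.png',cv2.resize(p[y:y+h,x:x+w,::-1],None,fx=5,fy=5,interpolation=cv2.INTER_CUBIC))
"
```

```text
t 2.3 pos [422.5 193.8 255.9] rpy [3.141e+00 1.000e-03 2.830e+00] F [-0.3 -0.5 -0.3] w 0.848 q [-0.54  0.55 -0.02  2.31  0.04  0.28  0.67]
travel [-0.001 -0.004  0.084] dr [0.002 0.002 0.001]
```

View pics/scene2c.png

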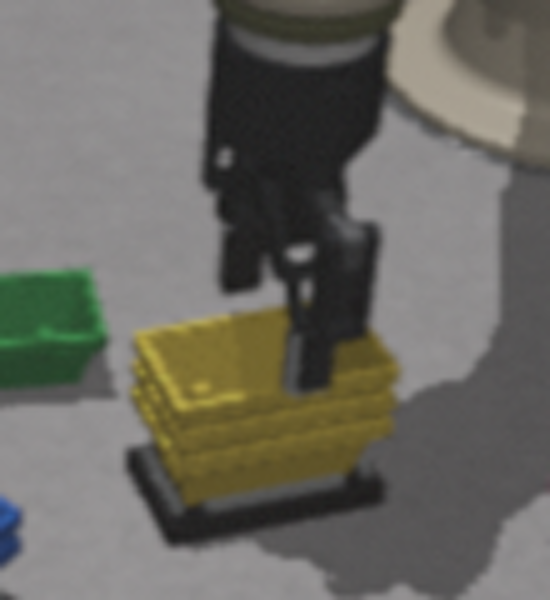

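Fingertips straddle the rim, with the near one at crop (308,388) just above and outside the near edge. Descending.

Request:
carry_out(
  steps=[
    {"travel": [-0.001,-0.004,0.03],"dr": [0,0,0],"grip": -0.7},
    {"travel": [-0.001,-0.004,0.06],"dr": [0,0,0],"grip": -0.7},
    {"travel": [-0.001,-0.004,0.085],"dr": [0,0,0],"grip": -0.7},
    {"travel": [-0.001,-0.004,0.085],"dr": [0,0,0],"grip": -0.7},
    {"travel": [-0.001,-0.004,0.085],"dr": [0,0,0],"grip": -0.7},
  ],
)

```text
time: 2.85
eef_pos: [422.5, 192.7, 238.8]
tcp_rot: [3.141, 0.001, 2.83]
wrist_force: [0.5, 0.1, -0.0]
gripper_width: 0.853
```

```bash
python3 -c "
from h import *
plan([422.5,193,239],2.83)
for n,(x,y,w,h) in (('scene',(340,160,110,120)),):
    p,d=robot.capture(n);np.save(f'pics/{n}3d.npy',d)
    cv2.imwrite(f'pics/{n}3c.png',cv2.resize(p[y:y+h,x:x+w,::-1],None,fx=5,fy=5,interpolation=cv2.INTER_CUBIC))
"
```

```text
t 2.85 pos [422.5 192.7 238.8] rpy [3.141e+00 1.000e-03 2.830e+00] F [ 0.5  0.1 -0. ] w 0.853 q [-0.54  0.59 -0.02  2.32  0.04  0.23  0.67]
travel [ 0.001  0.001 -0.001] dr [ 0.002  0.002 -0.   ]
```

View pics/scene3c.png

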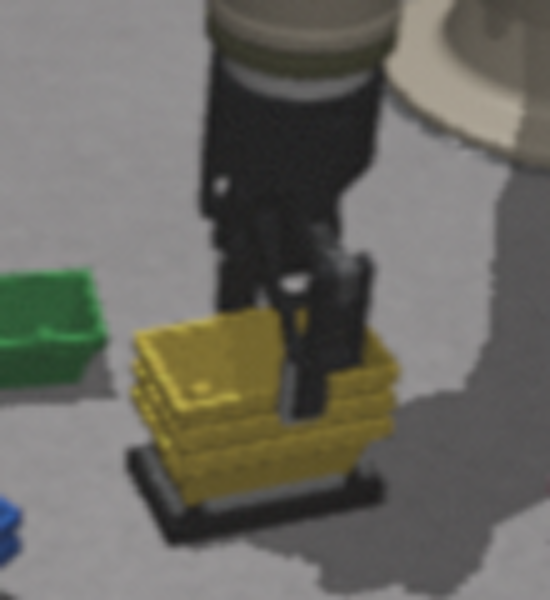

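Fingers are outside the rim on both sides: the near tip is at (300,417) in front of the top skirt, the far one hidden behind the far wall. There's no contact force. Closing.

Request:
carry_out(
  steps=[
    {"travel": [0,0,0],"dr": [0,0,0],"grip": -0.5},
    {"travel": [0,0,0],"dr": [0,0,0],"grip": -0.4},
    {"travel": [0,0,0],"dr": [0,0,0],"grip": 0},
    {"travel": [0,0,0],"dr": [0,0,0],"grip": 0},
    {"travel": [0,0,0],"dr": [0,0,0],"grip": 0},
    {"travel": [0,0,0],"dr": [0,0,0],"grip": 0},
  ],
  newtons=40,
)

```text
time: 3.5
eef_pos: [422.6, 192.7, 239.3]
tcp_rot: [3.14, 0.002, 2.83]
wrist_force: [-0.9, -0.4, 5.6]
gripper_width: 0.689
```

```bash
python3 -c "
from h import *
plan([422.5,193,249],2.83)
for n,(x,y,w,h) in (('scene',(340,160,110,120)),):
    p,d=robot.capture(n);np.save(f'pics/{n}4d.npy',d)
    cv2.imwrite(f'pics/{n}4c.png',cv2.resize(p[y:y+h,x:x+w,::-1],None,fx=5,fy=5,interpolation=cv2.INTER_CUBIC))
"
```

```text
t 3.5 pos [422.6 192.7 239.3] rpy [3.14e+00 2.00e-03 2.83e+00] F [-0.9 -0.4  5.6] w 0.689 q [-0.54  0.59 -0.02  2.32  0.04  0.23  0.67]
travel [ 0.001  0.002 -0.049] dr [ 0.003  0.003 -0.   ]
```

View pics/scene4c.png

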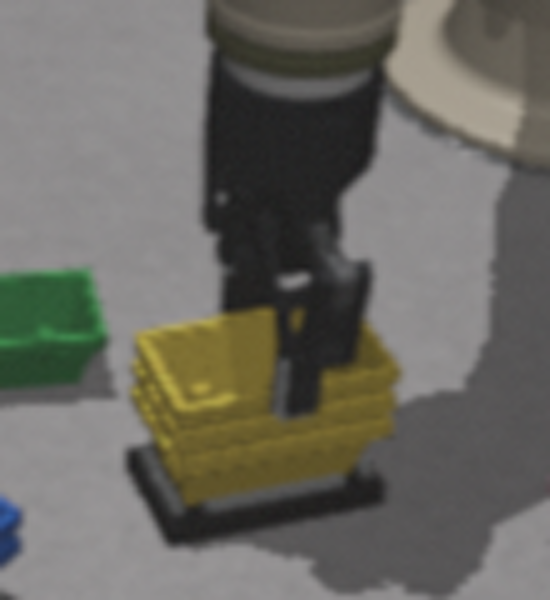

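Gripped at 58.6 mm opening (rim 60). I'll lift a little and check.

Request:
carry_out(
  steps=[
    {"travel": [0,0,-0.01],"dr": [0,0,0],"grip": 0},
    {"travel": [0,0,-0.02],"dr": [0,0,0],"grip": 0},
    {"travel": [0,0,-0.03],"dr": [0,0,0],"grip": 0},
    {"travel": [0,0,-0.04],"dr": [0,0,0],"grip": 0},
    {"travel": [0,0,-0.04],"dr": [0,0,0],"grip": 0},
    {"travel": [0,0,-0.04],"dr": [0,0,0],"grip": 0},
  ],
)

```text
time: 4.15
eef_pos: [422.6, 192.7, 247.3]
tcp_rot: [3.14, 0.002, 2.83]
wrist_force: [-0.6, 0.3, 0.4]
gripper_width: 0.691
```

```bash
python3 -c "
from h import *
plan([422.5,193,330],2.83)
for n,(x,y,w,h) in (('scene',(340,160,110,120)),):
    p,d=robot.capture(n);np.save(f'pics/{n}5d.npy',d)
    cv2.imwrite(f'pics/{n}5c.png',cv2.resize(p[y:y+h,x:x+w,::-1],None,fx=5,fy=5,interpolation=cv2.INTER_CUBIC))
"
```

```text
t 4.15 pos [422.6 192.7 247.3] rpy [3.14e+00 2.00e-03 2.83e+00] F [-0.6  0.3  0.4] w 0.691 q [-0.54  0.57 -0.02  2.32  0.04  0.25  0.67]
travel [ 0.     0.002 -0.413] dr [ 0.003  0.003 -0.   ]
```

View pics/scene5c.png

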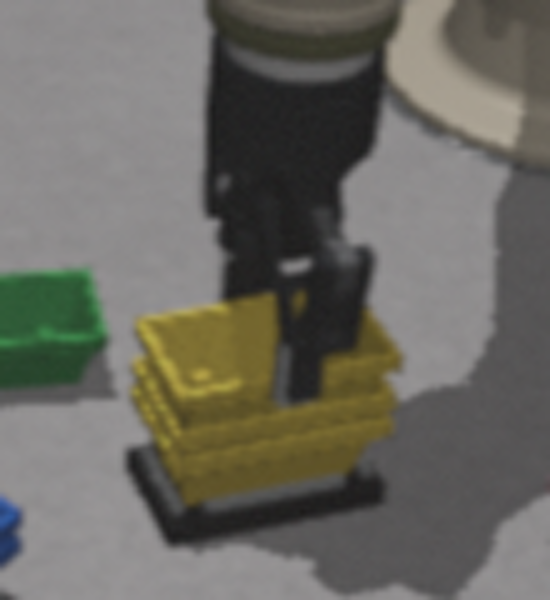

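Only the top tray rose: its gap has widened and the two lower skirts haven't moved. Lifting clear.

Request:
carry_out(
  steps=[
    {"travel": [0,0,-0.04],"dr": [0,0,0],"grip": 0},
    {"travel": [0,0,-0.09],"dr": [0,0,0],"grip": 0},
    {"travel": [0,0,-0.15],"dr": [0,0,0],"grip": 0},
    {"travel": [0,0,-0.23],"dr": [0,0,0],"grip": 0},
    {"travel": [0,0,-0.33],"dr": [0,0,0],"grip": 0},
    {"travel": [0,0,-0.42],"dr": [0,0,0],"grip": 0},
    {"travel": [0,0,-0.42],"dr": [0,0,0],"grip": 0},
    {"travel": [0,0,-0.42],"dr": [0,0,0],"grip": 0},
  ],
)

```text
time: 5.0
eef_pos: [422.3, 192.5, 332.0]
tcp_rot: [3.139, 0.003, 2.83]
wrist_force: [-1.0, -0.6, 0.3]
gripper_width: 0.691
```

Run:
```python
from h import *
hx,hy,yaw=558,-190,0.076
o=-25
plan([hx+o*np.cos(yaw),hy+o*np.sin(yaw),330],yaw-np.pi+2*np.pi)
for n,(x,y,w,h) in (('scene',(340,100,120,180)),):
    p,d=robot.capture(n);np.save(f'pics/{n}6d.npy',d);cv2.imwrite('pics/scene6.png',p[:,:,::-1])
    cv2.imwrite(f'pics/{n}6c.png',cv2.resize(p[y:y+h,x:x+w,::-1],None,fx=3.3,fy=3.3,interpolation=cv2.INTER_CUBIC))
```

```text
t 5.0 pos [422.3 192.5 332. ] rpy [3.139e+00 3.000e-03 2.830e+00] F [-1.  -0.6  0.3] w 0.691 q [-0.53  0.41 -0.03  2.25  0.03  0.48  0.68]
travel [-1.117 -1.66   0.009] dr [ 0.004  0.006 -0.776]
```

View pics/scene6c.png

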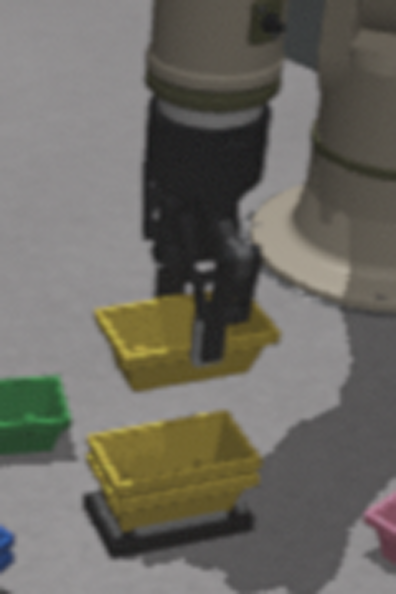

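```bash
cat > tilt.py <<'E'
from h import *
import sys
def pts(n,im,d,roi,zlo):
    x,y,w,h=roi;C=cloud(n,d);hsv=cv2.cvtColor(im,cv2.COLOR_BGR2HSV)
    m=np.zeros((400,640),np.uint8); m[y:y+h,x:x+w]=cv2.inRange(hsv,(20,110,60),(35,255,255))[y:y+h,x:x+w]
    return m,C
E
python3 - <<'E'
from tilt import *
im=cv2.imread("pics/scene6.png");d=np.load("pics/scene6d.npy")
m,C=pts("scene",im,d,(350,170,90,110),0)
o=robot.get_obs();M=R.from_euler('xyz',o['tcp_rot']).as_matrix()
P=C[m>0];P=P[(P[:,2]>110)&(P[:,2]<200)]
T=(P-o['eef_pos'])@M
print(len(T),np.percentile(T,[1,50,99],axis=0).round(1).tolist())
for lo in range(-60,60,10):
    for nm,s in(("far",T[:,1]<-22),("near",T[:,1]>20)):
        q=T[s&(T[:,0]>=lo)&(T[:,0]<lo+10)]
        if len(q)>3: print(lo,nm,len(q),"rim toolz",np.percentile(q[:,2],[3,10]).round(1))
E
```

```text
847 [[-55.1, -27.5, 153.9], [-12.5, 6.4, 167.7], [50.1, 34.6, 191.4]]
-60 near 19 rim toolz [154.8 155. ]
-50 far 15 rim toolz [154.1 154.8]
-50 near 41 rim toolz [155.  156.5]
-40 far 13 rim toolz [154.8 155.7]
-40 near 42 rim toolz [155.3 156.1]
-30 far 13 rim toolz [154.6 155.1]
-30 near 47 rim toolz [154.6 155.5]
-20 far 14 rim toolz [154.8 155. ]
-20 near 36 rim toolz [154.9 156.2]
-10 far 19 rim toolz [153.4 154.2]
-10 near 18 rim toolz [164.7 172.4]
0 far 18 rim toolz [154.2 154.7]
0 near 15 rim toolz [137.9 141.1]
10 far 11 rim toolz [156.2 156.2]
10 near 26 rim toolz [155.3 156.6]
20 near 44 rim toolz [155.4 156.3]
30 near 38 rim toolz [155.4 156. ]
40 near 24 rim toolz [154.6 155.7]
50 near 4 rim toolz [154.2 154.8]
```

Held tray is level, rim at tool z ≈155–157, centred within about 2 mm. Two trays remain nested. Moving over the holder.

Request:
carry_out(
  steps=[
    {"travel": [-0.06,-0.1,0],"dr": [0,0,-0.1],"grip": 0},
    {"travel": [-0.18,-0.27,0],"dr": [0,0,-0.2],"grip": 0},
    {"travel": [-0.3,-0.45,0],"dr": [0,0,-0.3],"grip": 0},
    {"travel": [-0.42,-0.63,0],"dr": [0,0,-0.4],"grip": 0},
    {"travel": [-0.54,-0.81,0],"dr": [0,0,-0.5],"grip": 0},
    {"travel": [-0.62,-0.92,0],"dr": [0,0,-0.6],"grip": 0},
    {"travel": [-0.66,-0.98,0],"dr": [0,0,-0.7],"grip": 0},
    {"travel": [-0.66,-0.98,0],"dr": [0,0,-0.78],"grip": 0},
    {"travel": [-0.66,-0.98,0],"dr": [0,0,-0.78],"grip": 0},
  ],
)

```text
time: 5.95
eef_pos: [487.4, -34.4, 330.7]
tcp_rot: [3.14, 0.001, -3.063]
wrist_force: [-0.1, 1.5, -0.1]
gripper_width: 0.686
```

Run:
```python
from h import *
hx,hy,yaw=558,-190,0.076
o=-25
plan([hx+o*np.cos(yaw),hy+o*np.sin(yaw),330],yaw+np.pi)
```

```text
t 5.95 pos [487.4 -34.4 330.7] rpy [ 3.140e+00  1.000e-03 -3.063e+00] F [-0.1  1.5 -0.1] w 0.686 q [ 0.08  0.44 -0.17  2.2   0.15  0.52  1.45]
travel [-0.166 -0.803  0.002] dr [0.003 0.002 0.005]
```

Request:
carry_out(
  steps=[
    {"travel": [-0.03,-0.12,0],"dr": [0,0,0],"grip": 0},
    {"travel": [-0.07,-0.3,0],"dr": [0,0,0],"grip": 0},
    {"travel": [-0.11,-0.48,0],"dr": [0,0,0],"grip": 0},
    {"travel": [-0.14,-0.66,0],"dr": [0,0,0],"grip": 0},
    {"travel": [-0.166,-0.77,0.1],"dr": [0,0,0],"grip": 0},
    {"travel": [-0.166,-0.803,0.2],"dr": [0,0,0],"grip": 0},
    {"travel": [-0.166,-0.803,0.25],"dr": [0,0,0],"grip": 0},
    {"travel": [-0.166,-0.803,0.25],"dr": [0,0,0],"grip": 0},
    {"travel": [-0.166,-0.803,0.25],"dr": [0,0,0],"grip": 0},
  ],
)

```text
time: 6.85
eef_pos: [533.4, -190.1, 280.7]
tcp_rot: [3.139, 0.001, -3.061]
wrist_force: [-0.3, 0.1, 1.0]
gripper_width: 0.686
```

Run:
```python
from h import *
hx,hy,yaw=558,-190,0.076
o=-25
plan([hx+o*np.cos(yaw),hy+o*np.sin(yaw),225],yaw+np.pi)
for n,(x,y,w,h) in (('scene',(210,90,140,140)),('top',(320,90,110,150))):
    p,d=robot.capture(n);np.save(f'pics/{n}7d.npy',d);cv2.imwrite(f'pics/{n}7.png',p[:,:,::-1])
    cv2.imwrite(f'pics/{n}7c.png',cv2.resize(p[y:y+h,x:x+w,::-1],None,fx=4,fy=4,interpolation=cv2.INTER_CUBIC))
```

```text
t 6.85 pos [ 533.4 -190.1  280.7] rpy [ 3.139e+00  1.000e-03 -3.061e+00] F [-0.3  0.1  1. ] w 0.686 q [ 0.35  0.59 -0.16  2.06  0.18  0.51  1.71]
travel [ 0.002 -0.01   0.278] dr [0.004 0.001 0.009]
```

View pics/scene7c.png

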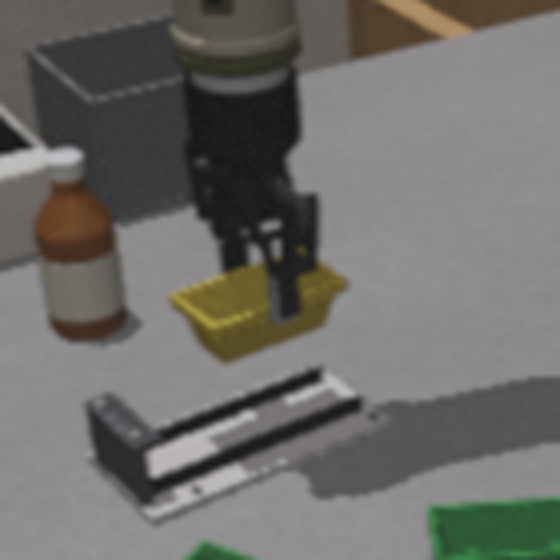

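View pics/top7c.png

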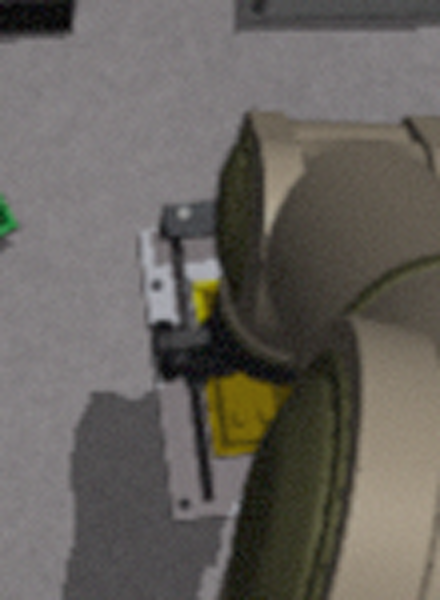

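Run:
```python
from tilt import *
o=robot.get_obs();rim=o['eef_pos'][2]-156
yaw=0.076;ex=np.array([np.cos(yaw),np.sin(yaw)]);ey=np.array([-ex[1],ex[0]])
hc=np.array([558,-191.8])
# scene: tray points and holder points in nominal top-cam holder frame
im=cv2.imread("pics/scene7.png");d=np.load("pics/scene7d.npy")
m,C=pts("scene",im,d,(240,140,70,50),0)
P=C[m>0];P=P[(P[:,2]>60)&(P[:,2]<140)];Q=P[P[:,2]>rim-6]
H=np.c_[(Q[:,:2]-hc)@ex,(Q[:,:2]-hc)@ey,Q[:,2]]
print("scene tray rim x,y,z 2/50/98",np.percentile(H,[1,50,99],axis=0).round(1).tolist())
N=H[H[:,1]>10];print("near edge y by x",[(lo,np.percentile(N[(N[:,0]>=lo)&(N[:,0]<lo+15)][:,1],90).round(1)) for lo in range(-75,20,15) if ((N[:,0]>=lo)&(N[:,0]<lo+15)).sum()>4])
# rails in scene0 depth
C0=cloud("scene",np.load("pics/scene0d.npy"))[175:225,225:315].reshape(-1,3)
for z0,z1,nm in((16,22,"rails"),(52,64,"stop")):
    q=C0[(C0[:,2]>z0)&(C0[:,2]<z1)];h=np.c_[(q[:,:2]-hc)@ex,(q[:,:2]-hc)@ey]
    h=h[(abs(h[:,1])<50)&(abs(h[:,0])<110)]
    print(nm,len(h),"x",np.percentile(h[:,0],[2,50,98]).round(1),"y hist",np.histogram(h[:,1],np.arange(-50,51,5))[0])
# top
im=cv2.imread("pics/top7.png");d=np.load("pics/top7d.npy")
m,C=pts("top",im,d,(360,150,50,60),0)
v,u=np.nonzero(m);P=onplane("top",np.c_[u,v],rim);h=np.c_[(P[:,:2]-hc)@ex,(P[:,:2]-hc)@ey]
print("top tray on rim plane: x",np.percentile(h[:,0],[1,99]).round(1),"y max by x",[(lo,np.percentile(h[(h[:,0]>=lo)&(h[:,0]<lo+10)][:,1],97).round(1)) for lo in range(-85,30,10) if ((h[:,0]>=lo)&(h[:,0]<lo+10)).sum()>4])
t=(o['eef_pos'][:2]-hc);print("tcp in hframe",t@ex,t@ey)
```

```text
scene tray rim x,y,z 2/50/98 [[-75.8, -24.6, 119.5], [-3.5, 9.3, 123.0], [31.8, 48.5, 127.7]]
near edge y by x [(-75, np.float64(36.6)), (-60, np.float64(36.5)), (-45, np.float64(49.6)), (-15, np.float64(37.3)), (0, np.float64(37.7)), (15, np.float64(37.9))]
rails 242 x [-84.5   6.3 101. ] y hist [ 0  0  0  3 22 48 27  1  1  1  2  0  1  1  9 49 68  6  3  0]
stop 147 x [ 80.2  91.3 101.3] y hist [ 0  0  1  6  6 13  8  8  9  8  9  7 11 10  9  9 12 16  5  0]
top tray on rim plane: x [-78.5  28.7] y max by x [(-85, np.float64(32.3)), (-75, np.float64(32.8)), (-65, np.float64(32.2)), (-55, np.float64(32.6)), (-45, np.float64(32.0)), (-35, np.float64(29.5)), (5, np.float64(33.2)), (15, np.float64(34.3)), (25, np.float64(33.5))]
tcp in hframe -24.318022521812225 3.029537223554332
```

Both cameras agree the tray sits about 2.5–3 mm towards +y of the holder's centreline, matching the TCP against the holder at (558,-191.8). I'll shift -3 mm, then lower.

Run:
```python
from h import *
hx,hy,yaw=558,-191.8,0.076
o=-25
plan([hx+o*np.cos(yaw),hy+o*np.sin(yaw),208],yaw-np.pi)
```

```text
t 6.95 pos [ 533.5 -190.6  281.3] rpy [ 3.140e+00  2.000e-03 -3.061e+00] F [-0.8 -0.4 -1.1] w 0.69 q [ 0.36  0.58 -0.16  2.06  0.18  0.51  1.71]
travel [ 0.004 -0.016  0.367] dr [0.003 0.004 0.008]
```

Request:
carry_out(
  steps=[
    {"travel": [0.004,-0.016,0.06],"dr": [0.003,0.004,0.008],"grip": 0},
    {"travel": [0.004,-0.016,0.15],"dr": [0.003,0.004,0.008],"grip": 0},
    {"travel": [0.004,-0.016,0.22],"dr": [0.003,0.004,0.008],"grip": 0},
    {"travel": [0.004,-0.016,0.28],"dr": [0.003,0.004,0.008],"grip": 0},
    {"travel": [0.004,-0.016,0.32],"dr": [0.003,0.004,0.008],"grip": 0},
    {"travel": [0.004,-0.016,0.35],"dr": [0.003,0.004,0.008],"grip": 0},
    {"travel": [0.004,-0.016,0.365],"dr": [0.003,0.004,0.008],"grip": 0},
    {"travel": [0.004,-0.016,0.365],"dr": [0.003,0.004,0.008],"grip": 0},
  ],
)

```text
time: 7.75
eef_pos: [533.1, -193.8, 208.1]
tcp_rot: [-3.142, -0.0, -3.065]
wrist_force: [-0.3, -0.1, -0.7]
gripper_width: 0.69
```

Run:
```python
from h import *
hx,hy,yaw=558,-191.8,0.076
o=-25
plan([hx+o*np.cos(yaw),hy+o*np.sin(yaw),204],yaw-np.pi)
for n,(x,y,w,h) in (('scene',(210,120,120,110)),):
    p,d=robot.capture(n);np.save(f'pics/{n}8d.npy',d);cv2.imwrite(f'pics/{n}8.png',p[:,:,::-1])
    cv2.imwrite(f'pics/{n}8c.png',cv2.resize(p[y:y+h,x:x+w,::-1],None,fx=5,fy=5,interpolation=cv2.INTER_CUBIC))
```

```text
t 7.75 pos [ 533.1 -193.8  208.1] rpy [-3.142 -0.    -3.065] F [-0.3 -0.1 -0.7] w 0.69 q [ 0.33  0.7  -0.12  2.1   0.22  0.36  1.68]
travel [0.   0.   0.02] dr [-0.    -0.001  0.   ]
```

View pics/scene8c.png

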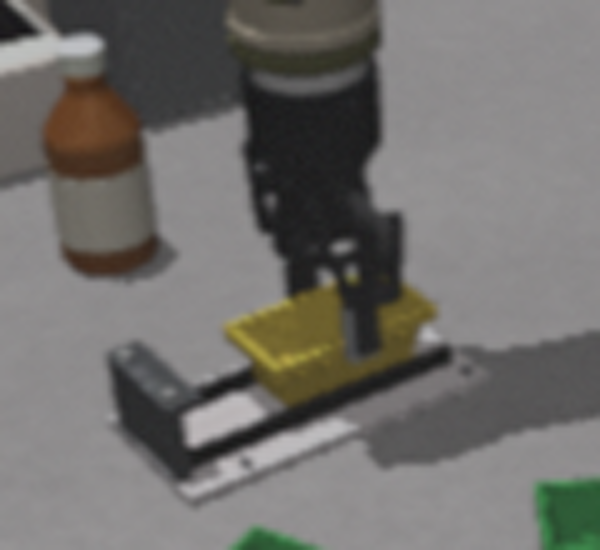

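Tray sits between the rails with no contact force yet. I'll lower in small steps until it touches.

Request:
carry_out(
  steps=[
    {"travel": [0,0,0.005],"dr": [0,0,0],"grip": 0},
    {"travel": [0,0,0.01],"dr": [0,0,0],"grip": 0},
    {"travel": [0,0,0.015],"dr": [0,0,0],"grip": 0},
    {"travel": [0,0,0.015],"dr": [0,0,0],"grip": 0},
  ],
)

```text
time: 8.2
eef_pos: [533.2, -193.8, 205.4]
tcp_rot: [-3.141, 0.0, -3.066]
wrist_force: [1.0, 0.6, 0.1]
gripper_width: 0.691
```

Request:
carry_out(
  steps=[
    {"travel": [0,0,0.005],"dr": [0,0,0],"grip": 0},
    {"travel": [0,0,0.01],"dr": [0,0,0],"grip": 0},
    {"travel": [0,0,0.01],"dr": [0,0,0],"grip": 0},
  ],
)

```text
time: 8.5
eef_pos: [533.2, -193.8, 203.4]
tcp_rot: [-3.141, 0.0, -3.066]
wrist_force: [0.1, 0.3, 0.6]
gripper_width: 0.684
```

Request:
carry_out(
  steps=[
    {"travel": [0,0,0.005],"dr": [0,0,0],"grip": 0},
    {"travel": [0,0,0.01],"dr": [0,0,0],"grip": 0},
    {"travel": [0,0,0.01],"dr": [0,0,0],"grip": 0},
  ],
)

```text
time: 8.8
eef_pos: [533.0, -193.7, 203.3]
tcp_rot: [-3.141, 0.001, -3.066]
wrist_force: [-4.8, 1.0, 25.9]
gripper_width: 0.69
```

Contact: the tray is on the base at TCP z 203.3. Now I'll slide it along +x, with the load relieved.

Request:
carry_out(
  steps=[
    {"travel": [0,0,-0.002],"dr": [0,0,0],"grip": 0},
    {"travel": [-0.04,0,-0.002],"dr": [0,0,0],"grip": 0},
    {"travel": [-0.08,0,-0.002],"dr": [0,0,0],"grip": 0},
    {"travel": [-0.12,0,-0.002],"dr": [0,0,0],"grip": 0},
    {"travel": [-0.16,0,-0.002],"dr": [0,0,0],"grip": 0},
    {"travel": [-0.2,0,-0.002],"dr": [0,0,0],"grip": 0},
    {"travel": [-0.24,0,-0.002],"dr": [0,0,0],"grip": 0},
    {"travel": [-0.26,0,-0.002],"dr": [0,0,0],"grip": 0},
    {"travel": [-0.26,0,-0.002],"dr": [0,0,0],"grip": 0},
  ],
)

```text
time: 9.7
eef_pos: [585.6, -189.6, 203.6]
tcp_rot: [-3.141, 0.002, -3.065]
wrist_force: [-0.3, 1.1, -0.6]
gripper_width: 0.692
```

Run:
```python
from h import *
hx,hy,yaw=558,-191.8,0.076
o=35
plan([hx+o*np.cos(yaw),hy+o*np.sin(yaw),203.5],yaw-np.pi)
for n,(x,y,w,h) in (('scene',(210,120,120,110)),):
    p,d=robot.capture(n);np.save(f'pics/{n}9d.npy',d);cv2.imwrite(f'pics/{n}9.png',p[:,:,::-1])
    cv2.imwrite(f'pics/{n}9c.png',cv2.resize(p[y:y+h,x:x+w,::-1],None,fx=5,fy=5,interpolation=cv2.INTER_CUBIC))
```

```text
t 9.7 pos [ 585.6 -189.6  203.6] rpy [-3.141e+00  2.000e-03 -3.065e+00] F [-0.3  1.1 -0.6] w 0.692 q [ 0.3   0.74 -0.12  1.99  0.2   0.43  1.67]
travel [-0.037 -0.001  0.   ] dr [-0.002  0.003  0.001]
```

View pics/scene9c.png

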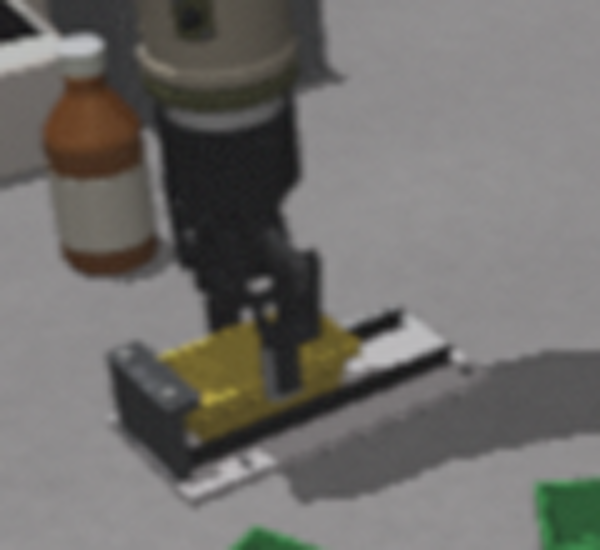

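Tray is under the lip with about 7 mm to go. Finishing under force watch.

Request:
carry_out(
  steps=[
    {"travel": [-0.01,0,0],"dr": [0,0,0],"grip": 0},
    {"travel": [-0.02,0,0],"dr": [0,0,0],"grip": 0},
    {"travel": [-0.03,0,0],"dr": [0,0,0],"grip": 0},
    {"travel": [-0.035,0,0],"dr": [0,0,0],"grip": 0},
    {"travel": [-0.035,0,0],"dr": [0,0,0],"grip": 0},
  ],
)

```text
time: 10.25
eef_pos: [592.2, -189.2, 203.6]
tcp_rot: [-3.141, 0.001, -3.065]
wrist_force: [0.2, 0.5, -0.7]
gripper_width: 0.686
```

Request:
carry_out(
  steps=[
    {"travel": [-0.005,0,0],"dr": [0,0,0],"grip": 0},
    {"travel": [-0.01,0,0],"dr": [0,0,0],"grip": 0},
    {"travel": [-0.01,0,0],"dr": [0,0,0],"grip": 0},
  ],
)

```text
time: 10.55
eef_pos: [593.5, -189.1, 203.5]
tcp_rot: [-3.141, -0.001, -3.066]
wrist_force: [-4.2, 0.6, 3.4]
gripper_width: 0.69
```

Request:
carry_out(
  steps=[
    {"travel": [-0.005,0,0],"dr": [0,0,0],"grip": 0},
    {"travel": [-0.01,0,0],"dr": [0,0,0],"grip": 0},
    {"travel": [-0.01,0,0],"dr": [0,0,0],"grip": 0},
  ],
)

```text
time: 10.85
eef_pos: [594.1, -189.1, 203.4]
tcp_rot: [-3.141, -0.005, -3.066]
wrist_force: [-8.3, -0.1, 6.6]
gripper_width: 0.691
```

Stop reached (8 N, x no longer advancing). Release and look.

Request:
carry_out(
  steps=[
    {"travel": [0,0,0],"dr": [0,0,0],"grip": 0},
    {"travel": [0,0,0],"dr": [0,0,0],"grip": -0.45},
    {"travel": [0,0,0],"dr": [0,0,0],"grip": -0.7},
    {"travel": [0,0,0],"dr": [0,0,0],"grip": -0.75},
    {"travel": [0,0,0],"dr": [0,0,0],"grip": -0.75},
    {"travel": [0,0,0],"dr": [0,0,0],"grip": -0.75},
  ],
)

```text
time: 11.45
eef_pos: [594.3, -189.0, 203.4]
tcp_rot: [-3.141, -0.004, -3.066]
wrist_force: [-0.3, -1.1, -0.2]
gripper_width: 0.874
```

Request:
carry_out(
  steps=[
    {"travel": [0,0,-0.05],"dr": [0,0,0],"grip": -0.75},
    {"travel": [0,0,-0.15],"dr": [0,0,0],"grip": -0.75},
    {"travel": [0,0,-0.3],"dr": [0,0,0],"grip": -0.75},
    {"travel": [0,0,-0.5],"dr": [0,0,0],"grip": -0.75},
    {"travel": [0,0,-0.65],"dr": [0,0,0],"grip": -0.75},
    {"travel": [0,0,-0.65],"dr": [0,0,0],"grip": -0.75},
    {"travel": [0,0,-0.65],"dr": [0,0,0],"grip": -0.75},
  ],
)

```text
time: 12.15
eef_pos: [594.7, -189.0, 334.8]
tcp_rot: [-3.14, -0.002, -3.066]
wrist_force: [-0.3, 0.4, -0.6]
gripper_width: 0.875
```

Run:
```python
from h import *
plan([500,0,330],0.076-np.pi)
for n,(x,y,w,h) in (('scene',(210,120,120,110)),):
    p,d=robot.capture(n);np.save(f'pics/{n}10d.npy',d);cv2.imwrite(f'pics/{n}10.png',p[:,:,::-1])
    cv2.imwrite(f'pics/{n}10c.png',cv2.resize(p[y:y+h,x:x+w,::-1],None,fx=5,fy=5,interpolation=cv2.INTER_CUBIC))
```

```text
t 12.15 pos [ 594.7 -189.   334.8] rpy [-3.140e+00 -2.000e-03 -3.066e+00] F [-0.3  0.4 -0.6] w 0.875 q [ 0.33  0.56 -0.18  1.89  0.15  0.7   1.72]
travel [0.401 0.978 0.023] dr [-0.003 -0.005 -0.001]
```

View pics/scene10c.png

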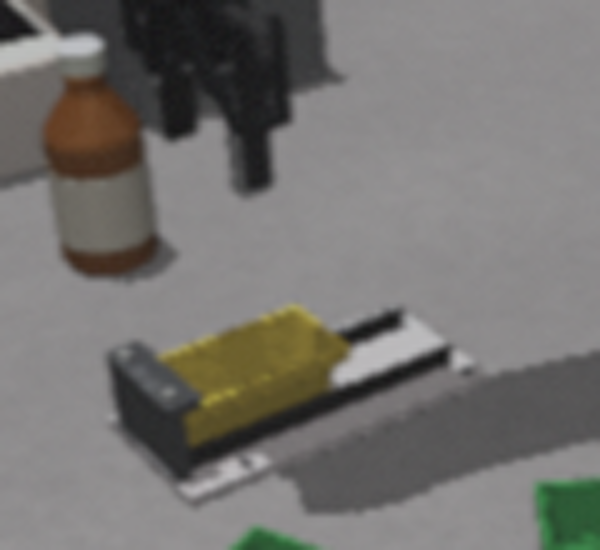

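Tray is upright under the lip, gripper clear. I'll move aside and verify from both cameras.

Request:
carry_out(
  steps=[
    {"travel": [0.1,0.25,-0.05],"dr": [0,0,0],"grip": -0.75},
    {"travel": [0.2,0.5,-0.1],"dr": [0,0,0],"grip": -0.75},
    {"travel": [0.35,0.75,-0.2],"dr": [0,0,0],"grip": -0.75},
    {"travel": [0.5,0.98,-0.2],"dr": [0,0,0],"grip": -0.75},
    {"travel": [0.5,0.98,-0.2],"dr": [0,0,0],"grip": -0.75},
    {"travel": [0.5,0.98,-0.2],"dr": [0,0,0],"grip": -0.75},
  ],
)

```text
time: 12.8
eef_pos: [477.9, 1.9, 373.5]
tcp_rot: [3.142, -0.007, -3.061]
wrist_force: [1.0, 0.3, -0.8]
gripper_width: 0.881
```

Run:
```python
from tilt import *
hc=np.array([558,-191.8]);yaw=.076;ex=np.array([np.cos(yaw),np.sin(yaw)]);ey=np.array([-ex[1],ex[0]])
for n,roi in (('scene',(235,160,60,60)),('top',(350,130,60,90))):
    p,d=robot.capture(n);im=np.ascontiguousarray(p[:,:,::-1]);cv2.imwrite(f'pics/{n}11.png',im)
    m,C=pts(n,im,d,roi,0);P=C[m>0];Q=P[(P[:,2]>43)&(P[:,2]<55)]
    h=np.c_[(Q[:,:2]-hc)@ex,(Q[:,:2]-hc)@ey,Q[:,2]]
    print(n,"rim x,y,z",np.percentile(h,[1,50,99],axis=0).round(1).tolist())
    v,u=np.nonzero(m);P=onplane(n,np.c_[u,v],48);h=np.c_[(P[:,:2]-hc)@ex,(P[:,:2]-hc)@ey]
    print(" rim-plane x,y",np.percentile(h,[.5,99.5],axis=0).round(1).tolist())
    if n=="top":
        print(" rear edge x by y",[(lo,h[(h[:,1]>=lo)&(h[:,1]<lo+8)][:,0].min().round(1)) for lo in range(-28,24,8)], "left/right y by x",[(lo,h[(h[:,0]>=lo)&(h[:,0]<lo+10)][:,1].min().round(1),h[(h[:,0]>=lo)&(h[:,0]<lo+10)][:,1].max().round(1)) for lo in range(-15,75,15)])
```

```text
scene rim x,y,z [[-17.5, -27.7, 43.1], [25.2, 18.0, 45.7], [84.4, 39.2, 51.7]]
 rim-plane x,y [[-16.9, -24.6], [95.4, 62.1]]
top rim x,y,z [[-20.3, -28.8, 43.1], [21.1, -10.4, 47.0], [78.2, 31.3, 52.9]]
 rim-plane x,y [[-20.2, -28.8], [79.2, 31.2]]
 rear edge x by y [(-28, np.float64(-19.7)), (-20, np.float64(-21.5)), (-12, np.float64(-20.7)), (-4, np.float64(-19.9)), (4, np.float64(-19.1)), (12, np.float64(-20.4)), (20, np.float64(-20.1))] left/right y by x [(-15, np.float64(-27.8), np.float64(30.5)), (0, np.float64(-28.8), np.float64(31.2)), (15, np.float64(-28.9), np.float64(31.2)), (30, np.float64(-28.4), np.float64(30.3)), (45, np.float64(-29.7), np.float64(31.3)), (60, np.float64(-28.8), np.float64(31.3))]
```

View pics/scene11.png

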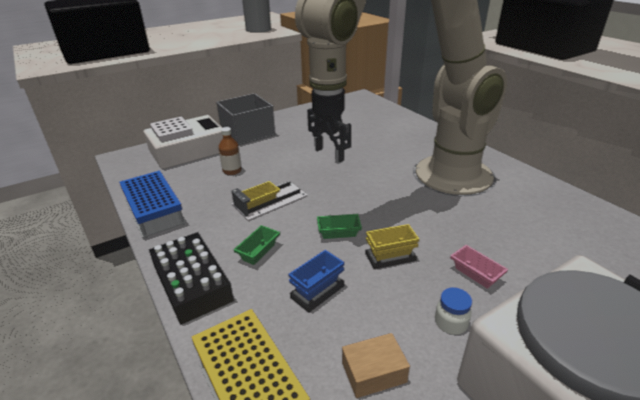

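View pics/top11.png

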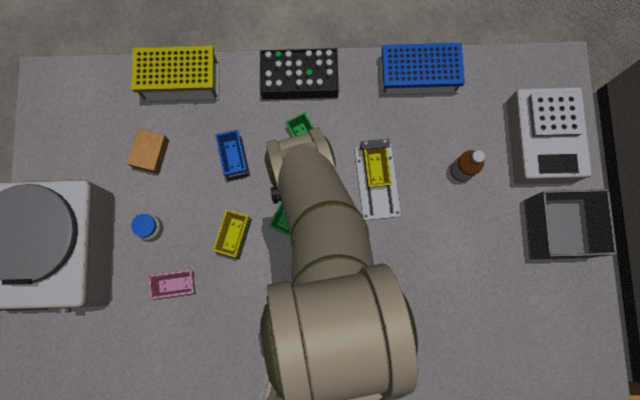

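Scene: the tray is in the holder at (262,195), with two yellow trays nested at (393,243) and the blue ones at (317,275). Bottle, jar and box haven't moved. The top view puts the tray's rear rim edge at holder x≈-20 (home is -20), y≈+1, with no visible yaw. Handing in.

```bash
python3 -c "
from workcell import robot
print(robot.sign_off())"
```

```text
the job is handed in; nothing more can be done
None
```

The top yellow tray is home in the holder: I lifted it off alone, lowered it between the rails and slid it under the lip until it met the stop with about 8 N. The job was handed in at about 13 s of the 51 s allowed; the hand-in gives no verdict.

**Tray in the holder:** the top view put the rear rim edge at holder x ≈ -20 mm, exactly where it is when home. The tray was about 1 mm off centre across the rails, with no visible yaw. Rim height read about 46–47 mm against the 48 mm expected.

**Everything else:** the second yellow tray stayed down when the top one came off. In the last pictures the other yellow and blue trays look nested, the bottle, jar and box look where they were, and the gripper was clear of everything. I checked these by eye and did not measure them.

**Disagreement:** the two cameras differed by about 4 mm in y. I settled it by comparing the held tray with the holder in both views, which led to a 3 mm shift before lowering. The scene camera's final rim-position reading was too scattered to use, so the final fit rests on the top view and the contact force at the stop.

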